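# Tip the wing bolts from the sorting scoop into their box

### The job

Lift the metal sorting scoop by its wooden handle and tip both wing bolts out over its open edge into the wooden box that already holds a wing bolt, not the one with the file handle. Then set the empty scoop down level on the bench, standing on its own floor, and let go.

Things in the scene. Friction and masses are not known exactly. Their poses are not given: they have to be found in the camera images.
- scoop: The sorting scoop: bare sheet-metal tray, 124 mm long (x), 144 mm wide (y), floor and walls 4 mm; lips on three sides 36 mm high, the side lips 22 mm over the front 36 mm; open at its +x edge. About 0.35 kg with the bolts. It starts on the bench beside or between the boxes, open edge roughly towards the robot. Origin at the centre of its underside; x to the open edge, z up.
- scoop_grip (a point): Centre of the scoop's wooden bar handle, 86 mm straight above the scoop's origin, same axes. The bar runs across the scoop along y, fixed rigidly on a flat strap at either end: 20 mm thick (x), 24 mm tall, 136 mm long. The loaded scoop hangs nearly balanced below it.
- scoop_lip (a point): Middle of the scoop's open edge, on top of its floor: 62 mm from the origin along +x, 4 mm up.
- bolt_1_mid (a point): Middle (half-way up) of one of the two loose steel wing bolts lying lengthwise in the scoop, on its +y side: 77 mm long (y), 45 mm over the wings (x), 18 mm high. It slides out over the open edge once the scoop is tipped by about 40 degrees.
- bolt_2_mid (a point): The same for the other wing bolt in the scoop, on the side of the scoop's -y.
- bolt_box: Square open plywood box that already holds one loose wing bolt: 178 x 178 mm outside, 55 mm high, walls and floor 7 mm, does not move. Origin at the centre of its underside, on the bench; z up, x and y along its sides (its -x side faces the robot).
- handle_box: The other plywood box, of the same size and make, with a loose brown wooden file handle in it (95 mm long); not to be filled. Origin as above.
There are look-alikes about, which are no part of the job. Leave any red look-alike of the scoop alone.

How it is judged:
By the outcome, as a careful person would: the job done as asked, in the order asked, and still so for the second after the job is handed in, with the robot touching nothing.
It also fails if it takes over 59 s, if anything falls off the work surface, if the arm or the gripper's body presses on something with over 40 N, if the wrist force passes 120 N, or if a joint passes its speed limit or range.

### The arm

A 6-joint arm with a two-finger parallel gripper is mounted at the origin on the work surface; the furniture and walls round the work are solid. World frame = base frame: x ahead of the robot, y to its left, z up, the work surface at z = 0. Lengths are in m, angles in degrees, forces in N, time in s.
With the tool pointing down it reaches from about 0.375 to 0.9 m from the base axis. Payload 3.1 kg.
Tool frame: the origin (TCP) lies at the very end of the fingers, on their centre line; the grasp point (between the pads) lies bot.grip_point_offset behind it (bot.grip_point_offset is the distance from the TCP to the grasp point, in m); z points along the fingers, y is the line along which they close (so a half turn about z gives the same grasp; the last joint's range is limited). The gripper opens to 87 mm and grips with 3 to 60 N. Pads are 19 mm wide; open, the fingers measure 117 mm over their backs; the gripper's body (75 mm by 190 mm) begins 51 mm behind the grasp point.
Start: joints at [63.283, 30.224, 82.088, -0, 67.689, -10.227], TCP at [0.177, 0.599, 0.223] pointing down, gripper open.
Joint ranges: [-176.69, 176.69], [-43.24, 126.21], [12.49, 139.97], [-82, 262], [0, 151.66], [-163.58, 163.58]. Speed limits (degrees/s): [159.86, 159.86, 180, 180, 180, 180].

### API

Orientations are given as a 3x3 rotation matrix whose columns are the frame's x, y, z axes.
In Python, from rig import bot, viewer, ticket gives the robot as it stands.
- The arm moves only by the tool servo_tool, never from a script. Its argument "targets" is a list of rows, each an object with "offset": the shift along the tool's x, y, z in m, a list of three; "dr": the turn, a rotation vector about the tool's x, y, z in degrees, a list of three. In form: [{"offset": [x, y, z], "dr": [ax, ay, az]}, ...]. A call has 1 to 20 rows; each row is the pose to reach, as a shift and turn from the pose commanded when the call began, along the tool's axes at that moment; what a row does not reach only later rows make up. A row lasts 1/12 s, in which the tool goes at most 41.7 mm and 7.16 degrees, less where a joint would pass 70% of its speed; a pose out of reach is approached as far as the arm can. A call with a gripper value outside its range is refused whole. "gripper" is the gripper command: -1 is fully open, 1 is shut, values between are in proportion, set as the call begins (left out, the last holds). The fingers move at their own pace and stop on an object; the grip force is fixed at half the most. Time passes only in rows, so rows that repeat a pose let the fingers close. It gives the time, the measured TCP pose, the force, the opening and the grip force at its end, in the units of the state.
- bot.read_state(): the state, without advancing time (a new reading comes with each control period).
- viewer.capture(name): name is "scene" or "top" or "wrist"; returns a dict with "color" (480x640x3 uint8, red, green, blue), "camera_matrix" (3x3 intrinsics, pixels), "R" (3x3) and "t" (3): a world point X has camera coordinates R X + t. Camera axes: x right, y down, z forward; pixel columns grow to the right and rows downward; lengths in m; the calibration is good to about 2 mm. A picture is of the moment at which its call begins. There is no depth.
- ticket.hand_in(): hands the job in; it is judged then, once.
The state is a dict: "time_s": time; "joint_positions": joint angles; "qvel": joint speeds; "tau": joint torques, N m; "position": TCP position; "tcp_rot": TCP orientation; "force": force on the tool from outside, world axes, zero at the start; "moment": the same for the moment, N m; "opening": opening from 0.0 (shut) to 1.0 (fully open); "grasp_force": force on a finger pad.
Only numpy, scipy, OpenCV 4.12 (cv2) and the standard library are available. Lean on these libraries where they do the work, as an engineer would, in place of code of your own. Each camera call takes 0.05 s, during which the arm holds its last target. There are 200 camera calls.

## Working session

There is one attempt and no reset: what is moved stays moved. The work goes in short steps, Python scripts to look and compute and a tool call to move; the robot and the scene stay as the last step left them, time stands still between calls to the robot, and variables do not carry over. Pictures are saved under pics/ and viewed, at most 10 in all, crops included, and the job is handed in when it is done.

Besides the shell and the picture viewer there is one more tool, called as a command line: name --argument value ..., lists and objects as JSON in quotes. servo_tool: Moves the arm, as the interface text tells. Its arguments: {"type":"object","properties":{"targets":{"type":"array"},"gripper":{"type":"number"}},"required":["targets"]}

```bash
ls; mkdir -p pics; python3 - <<'E'
from rig import bot, viewer
import cv2,pickle
D={}
for n in("scene","top"):
    D[n]=viewer.capture(n); cv2.imwrite(f"pics/{n}0.png",D[n]["color"][:,:,::-1])
pickle.dump(D,open("c0.pkl","wb"))
s=bot.read_state();print(s["position"],s["tcp_rot"],s["time_s"],bot.grip_point_offset)
for n in D: print(n,-D[n]["R"].T@D[n]["t"])
E
```

```text
pics
[0.17706721 0.59869957 0.2216741 ] [[-9.58879735e-01  2.83811378e-01 -8.69238688e-04]
 [ 2.83812514e-01  9.58878172e-01 -1.76320167e-03]
 [ 3.33077307e-04 -1.93739917e-03 -9.99998068e-01]] 0.1 0.0187
scene [-0.0763201  -0.75622369  0.6353087 ]
top [ 0.24280011 -0.00792952  1.09489946]
```

View pics/scene0.png

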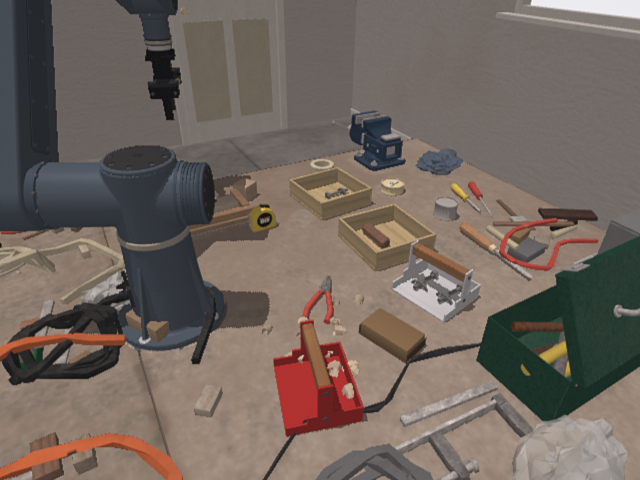

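View pics/top0.png

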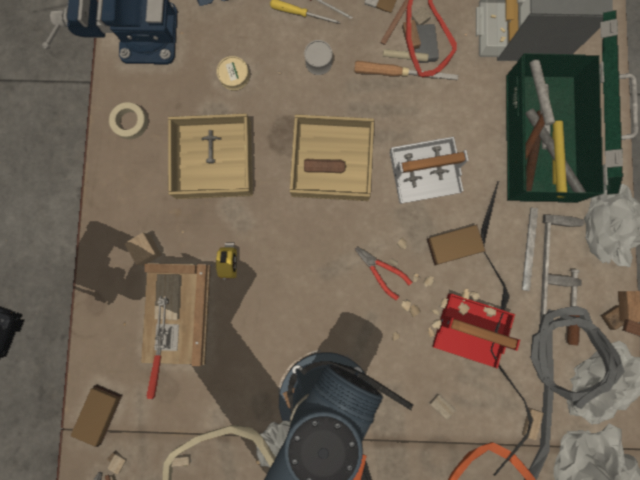

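Candidates in the top view are:
- **Scoop:** bare-metal scoop at (428,170), or the red one at (475,330), which is the look-alike.
- **Box:** the one with the wing bolt at (209,155), or the one with the file handle at (332,157).

I choose the metal scoop and the left box, and will check them in one crop.

```bash
python3 - <<'E'
import pickle,cv2,numpy as np
D=pickle.load(open("c0.pkl","rb"))
f=lambda n,x,y,w,h,k:cv2.resize(D[n]["color"][y:y+h,x:x+w,::-1],None,fx=k,fy=k,interpolation=cv2.INTER_CUBIC)
a=f("top",380,125,100,85,4); b=f("scene",384,230,100,85,4); c=f("top",160,105,225,70+25,800/225)
c=c[:, :800]
im=np.vstack([cv2.resize(np.hstack([a,b]),(800,340)),c[:260 if c.shape[0]>260 else None]])
print(im.shape);cv2.imwrite("pics/crop1.png",im)
E
```

```text
(600, 800, 3)
```

View pics/crop1.png

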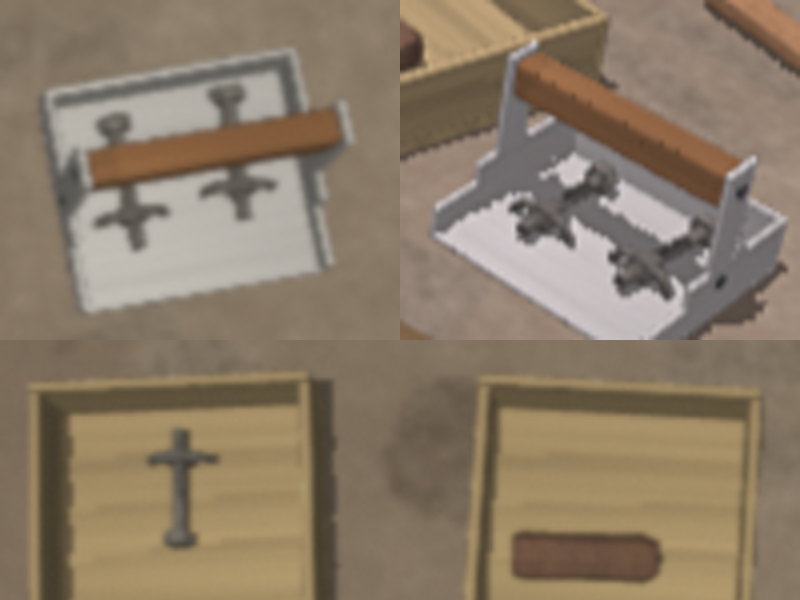

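```bash
cat > h.py <<'E'
import numpy as np,pickle,cv2
from scipy.optimize import least_squares
from scipy.spatial.transform import Rotation as Rot
def proj(c,X):
    p=(c["R"]@np.atleast_2d(X).T).T+c["t"]; p=p@c["camera_matrix"].T; return p[:,:2]/p[:,2:]
def back(c,uv,z):
    d=c["R"].T@np.linalg.inv(c["camera_matrix"])@np.array([*uv,1.]); o=-c["R"].T@c["t"]
    return o+d*(z-o[2])/d[2]
def fit(obs,x0):
    "obs: list of (cam,model xyz,uv)"
    def W(p,m): c,s=np.cos(p[2]),np.sin(p[2]); return np.array([p[0]+c*m[0]-s*m[1],p[1]+s*m[0]+c*m[1],m[2]])
    r=least_squares(lambda p:np.concatenate([proj(c,W(p,m))[0]-u for c,m,u in obs]),x0,loss="soft_l1")
    return r.x,r.fun.reshape(-1,2)
E
python3 - <<'E'
from h import *
D=pickle.load(open("c0.pkl","rb"));T,S=D["top"],D["scene"]
t=lambda x,y:np.array([380+x/4,125+y/4]); s=lambda x,y:np.array([384+(x-400)/4,230+y/4])
m=lambda *a:np.array(a)/1e3
obs=[(T,m(-62,-72,36),t(45,95)),(T,m(-62,72,36),t(292,50)),(T,m(62,-72,0),t(85,312)),(T,m(62,72,22),t(327,266)),
(T,m(0,0,98),t(217,147)),(S,m(62,-72,4),s(435,237)),(S,m(-62,72,36),s(785,218)),(S,m(10,-68,98),s(515,62)),(S,m(-10,-68,98),s(538,50))]
p,r=fit(obs,[.58,-.2,np.pi]);print(p[:2],np.degrees(p[2]));print(r.round(1))
# boxes: outer top corners in top image
q=lambda x,y:np.array([160+x*225/800,105+y*225/800])
for n,cs in (("bolt",[((168,117),(1,1)),((248,115),(1,-1)),((169,195),(-1,1)),((249,194),(-1,-1))]),("handle",[((295,116),(1,1)),((373,118),(1,-1)),((291,194),(-1,1)),((370,197),(-1,-1))])):
    o=[(T,m(89*a,89*b,55),np.array(u,float)) for u,(a,b) in cs]
    p,r=fit(o,[.6,.2,0]);print(n,p[:2],np.degrees(p[2]),r.round(1).tolist())
E
```

```text
[ 0.51694421 -0.21528155] 192.1926189071136
[[ 0.2 -0.8]
 [ 1.3 -1.2]
 [-1.1  1.2]
 [ 2.6 -0.7]
 [ 0.1 -0.4]
 [-2.2 -0.8]
 [ 0.4  0.5]
 [-1.1  0.2]
 [-1.1 -0.1]]
bolt [0.53046164 0.27520532] 3.2503981280724816 [[0.9, 0.3], [0.1, -0.1], [-0.8, 0.5], [-0.1, -0.9]]
handle [0.53521416 0.00068684] -0.5280094503940741 [[-1.1, -0.3], [0.7, 0.3], [-0.9, 0.1], [1.4, -0.0]]
```

```bash
cat >> h.py <<'E'
def tool(yaw,tilt=0):
    "tool down, tool y at yaw (world deg); tilt: open edge (scoop x = -tool y) down"
    y=np.array([np.cos(np.radians(yaw)),np.sin(np.radians(yaw)),0]);z=np.array([0,0,-1.])
    R=np.c_[np.cross(y,z),y,z]
    # turn about scoop y (=z_s x x_s) by +tilt takes x_s to -z
    ys=np.cross([0,0,1],-y); return Rot.from_rotvec(np.radians(tilt)*ys).as_matrix()@R
def rel(s,P,R,base=None):
    p0,R0=base or (s["position"],s["tcp_rot"])
    print("off",(R0.T@(np.array(P)-p0)).round(4),"dr",Rot.from_matrix(R0.T@R).as_rotvec(degrees=True).round(2))
E
python3 - <<'E'
from h import *
from rig import bot
s=bot.read_state()
rel(s,[.46,.25,.26],tool(45)); rel(s,[.517,-.215,.18],tool(12.2))
E
```

```text
off [-0.3703 -0.2541 -0.038 ] dr [-1.100e-01  1.000e-02  2.851e+01]
off [-0.5569 -0.6837  0.0428] dr [-1.100e-01  4.000e-02  6.131e+01]
```

servo_tool --targets '[{"offset":[-0.015,-0.01,-0.002],"dr":[0,0,2]},{"offset":[-0.04,-0.028,-0.006],"dr":[0,0,4]},{"offset":[-0.07,-0.05,-0.01],"dr":[0,0,6]},{"offset":[-0.1,-0.07,-0.014],"dr":[0,0,8]},{"offset":[-0.13,-0.09,-0.018],"dr":[0,0,10]},{"offset":[-0.16,-0.11,-0.02],"dr":[0,0,12]},{"offset":[-0.19,-0.13,-0.025],"dr":[0,0,15]},{"offset":[-0.22,-0.15,-0.03],"dr":[0,0,18]},{"offset":[-0.25,-0.17,-0.035],"dr":[0,0,20]},{"offset":[-0.28,-0.195,-0.038],"dr":[0,0,22]},{"offset":[-0.31,-0.22,-0.038],"dr":[0,0,24]},{"offset":[-0.34,-0.245,-0.038],"dr":[0,0,27]},{"offset":[-0.365,-0.275,-0.038],"dr":[0,0,30]},{"offset":[-0.385,-0.305,-0.038],"dr":[0,0,33]},{"offset":[-0.4,-0.34,-0.038],"dr":[0,0,36]},{"offset":[-0.415,-0.375,-0.036],"dr":[0,0,39]},{"offset":[-0.43,-0.41,-0.034],"dr":[0,0,42]},{"offset":[-0.445,-0.44,-0.032],"dr":[0,0,45]},{"offset":[-0.455,-0.465,-0.03],"dr":[0,0,47]},{"offset":[-0.465,-0.485,-0.03],"dr":[0,0,49]}]' --gripper -1

```text
time_s: 1.77
position: [0.4849, 0.0001, 0.2519]
tcp_rot: [[-0.412, 0.911, -0.002], [0.911, 0.412, -0.0], [0.001, -0.002, -1.0]]
force: [-0.0, 0.7, 0.2]
opening: 1.004
grasp_force: 0.0
```

```bash
python3 - <<'E'
from h import *
from rig import bot
s=bot.read_state();print(s["position"],s["joint_positions"])
rel(s,[.517,-.215,.19],tool(12.2))
E
```

```text
[4.84922506e-01 5.13246597e-05 2.51913780e-01] [-1.32115289e+01  1.72468256e+01  9.95403534e+01 -2.57315920e-02
  6.33069975e+01 -3.75072619e+01]
off [-0.2092 -0.0592  0.0619] dr [-0.09 -0.03 12.11]
```

servo_tool --targets '[{"offset":[-0.02,-0.005,0.005],"dr":[0,0,1]},{"offset":[-0.05,-0.012,0.015],"dr":[0,0,3]},{"offset":[-0.08,-0.02,0.025],"dr":[0,0,5]},{"offset":[-0.11,-0.03,0.034],"dr":[0,0,7]},{"offset":[-0.14,-0.04,0.043],"dr":[0,0,9]},{"offset":[-0.17,-0.05,0.052],"dr":[0,0,11]},{"offset":[-0.195,-0.056,0.059],"dr":[0,0,12.1]},{"offset":[-0.209,-0.059,0.062],"dr":[0,0,12.1]},{"offset":[-0.209,-0.059,0.062],"dr":[0,0,12.1]},{"offset":[-0.209,-0.059,0.062],"dr":[0,0,12.1]}]'

```text
time_s: 2.6
position: [0.5182, -0.2121, 0.1902]
tcp_rot: [[-0.214, 0.977, -0.001], [0.977, 0.214, 0.002], [0.002, -0.001, -1.0]]
force: [0.5, -0.2, 0.2]
opening: 0.999
grasp_force: 0.0
```

```bash
python3 - <<'E'
from h import *
from rig import bot,viewer
s=bot.read_state();print(s["position"],s["joint_positions"])
w=viewer.capture("wrist");t=viewer.capture("top")
pickle.dump({"wrist":w,"top":t},open("c1.pkl","wb"))
im=w["color"][:,:,::-1].copy()
# predicted handle top corners and scoop corners
p=[.51694,-.21528,np.radians(192.19)];c,sn=np.cos(p[2]),np.sin(p[2])
for m in [(10,68,98),(-10,68,98),(10,-68,98),(-10,-68,98),(62,72,22),(62,-72,22),(-62,72,36),(-62,-72,36)]:
    m=np.array(m)/1e3;X=[p[0]+c*m[0]-sn*m[1],p[1]+sn*m[0]+c*m[1],m[2]]
    u=proj(w,X)[0];print(u.round(1));cv2.drawMarker(im,tuple(int(v) for v in u.clip(-999,999)),(0,255,0),0,10,1)
cv2.imwrite("pics/wrist1.png",im)
E
```

```text
[ 0.51820925 -0.21206186  0.19015332] [-3.37090014e+01  2.76037960e+01  9.34193102e+01  4.06648197e-02
  5.90797182e+01 -4.60974454e+01]
[306.7 330.4]
[333.1 330.5]
[304.7 146.4]
[335.1 146.5]
[255.9 292.8]
[247.9 137.4]
[387.8 299.6]
[396.6 138.2]
```

View pics/wrist1.png

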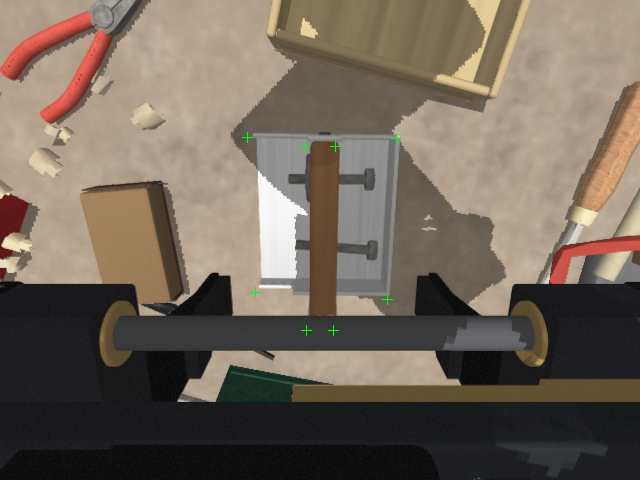

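Wrist view: the metal scoop is below the gripper with both bolts in it. The bar runs from (325,141) to (322,315), about 4 mm toward the back of where I predicted. I'll refit using this view.

```bash
python3 - <<'E'
from h import *
from rig import bot
w=pickle.load(open("c1.pkl","rb"))["wrist"];m=lambda *a:np.array(a)/1e3
g=cv2.cvtColor(w["color"],cv2.COLOR_RGB2HSV).astype(int)
L=[]
for r in range(160,310,15):
    row=(g[r,290:360,1]>110); xs=290+np.where(row)[0]; L.append((r,xs.min(),xs.max()))
print(L)
A=lambda *a:np.array(a,float)
obs=[(w,m(10,-68,98),A(312,142)),(w,m(-10,-68,98),A(340,142)),(w,m(-62,-72,36),A(397,134)),(w,m(-62,72,36),A(388,296))]
# bar edge centre at row 300 : slide along bar -> use model y interpolated
p,r=fit(obs,[.517,-.215,np.radians(192)]);print(p[:2],np.degrees(p[2]),r.round(1).tolist())
for y in (-60,0,50):
  for x in (10,-10):
    c,sn=np.cos(p[2]),np.sin(p[2]);q=m(x,y,98);print(y,x,proj(w,[p[0]+c*q[0]-sn*q[1],p[1]+sn*q[0]+c*q[1],q[2]]).round(1))
s=bot.read_state()
for z in (.13,.0673): rel(s,[p[0],p[1],z],tool(np.degrees(p[2])-180))
E
```

```text
[(160, np.int64(310), np.int64(337)), (175, np.int64(310), np.int64(338)), (190, np.int64(310), np.int64(337)), (205, np.int64(310), np.int64(336)), (220, np.int64(310), np.int64(336)), (235, np.int64(310), np.int64(336)), (250, np.int64(310), np.int64(336)), (265, np.int64(310), np.int64(335)), (280, np.int64(310), np.int64(335)), (295, np.int64(310), np.int64(334))]
[ 0.51820925 -0.21164798] 191.37185771171852 [[-2.8, -0.9], [-0.4, -0.4], [3.5, 1.2], [1.0, 1.2]]
-60 10 [[309.1 153.5]]
-60 -10 [[339.3 154.1]]
0 10 [[308.6 240.3]]
0 -10 [[336.9 240.7]]
50 10 [[308.2 304.7]]
50 -10 [[335.1 305.1]]
off [-0.0009 -0.0001  0.0607] dr [-0.03 -0.07  1.11]
off [-1.000e-03 -1.000e-04  1.234e-01] dr [-0.03 -0.07  1.11]
```

servo_tool --targets '[{"offset":[-0.001,0,0.015],"dr":[0,0,1]},{"offset":[-0.001,0,0.035],"dr":[0,0,1]},{"offset":[-0.001,0,0.055],"dr":[0,0,1]},{"offset":[-0.001,0,0.075],"dr":[0,0,1]},{"offset":[-0.001,0,0.092],"dr":[0,0,1]},{"offset":[-0.001,0,0.106],"dr":[0,0,1]},{"offset":[-0.001,0,0.117],"dr":[0,0,1]},{"offset":[-0.001,0,0.123],"dr":[0,0,1]},{"offset":[-0.001,0,0.123],"dr":[0,0,1]},{"offset":[-0.001,0,0.123],"dr":[0,0,1]}]'

```text
time_s: 3.53
position: [0.5191, -0.2129, 0.068]
tcp_rot: [[-0.199, 0.98, 0.0], [0.98, 0.199, -0.0], [-0.0, 0.0, -1.0]]
force: [-0.5, -0.3, -0.1]
opening: 1.001
grasp_force: 0.0
```

servo_tool --targets '[{"offset":[0,0,0],"dr":[0,0,0]},{"offset":[0,0,0],"dr":[0,0,0]},{"offset":[0,0,0],"dr":[0,0,0]},{"offset":[0,0,0],"dr":[0,0,0]},{"offset":[0,0,0],"dr":[0,0,0]},{"offset":[0,0,0],"dr":[0,0,0]},{"offset":[0,0,0],"dr":[0,0,0]},{"offset":[0,0,0],"dr":[0,0,0]},{"offset":[0,0,0],"dr":[0,0,0]},{"offset":[0,0,0],"dr":[0,0,0]}]' --gripper 1

```text
time_s: 4.37
position: [0.5188, -0.2134, 0.0675]
tcp_rot: [[-0.198, 0.98, -0.0], [0.98, 0.198, 0.0], [0.0, -0.0, -1.0]]
force: [0.0, -0.1, 0.3]
opening: 0.325
grasp_force: 0.0
```

servo_tool --targets '[{"offset":[0,0,0],"dr":[0,0,0]},{"offset":[0,0,0],"dr":[0,0,0]},{"offset":[0,0,0],"dr":[0,0,0]},{"offset":[0,0,0],"dr":[0,0,0]},{"offset":[0,0,0],"dr":[0,0,0]},{"offset":[0,0,0],"dr":[0,0,0]}]' --gripper 1

```text
time_s: 4.87
position: [0.5187, -0.2133, 0.0675]
tcp_rot: [[-0.198, 0.98, -0.0], [0.98, 0.198, 0.0], [0.0, -0.0, -1.0]]
force: [-0.3, -1.7, -0.6]
opening: 0.233
grasp_force: 30.0
```

servo_tool --targets '[{"offset":[0,0,-0.004],"dr":[0,0,0]},{"offset":[0,0,-0.01],"dr":[0,0,0]},{"offset":[0,0,-0.02],"dr":[0,0,0]},{"offset":[0,0,-0.032],"dr":[0,0,0]},{"offset":[0,0,-0.046],"dr":[0,0,0]},{"offset":[0,0,-0.062],"dr":[0,0,0]},{"offset":[0,0,-0.08],"dr":[0,0,0]},{"offset":[0,0,-0.098],"dr":[0,0,0]},{"offset":[0,0,-0.115],"dr":[0,0,0]},{"offset":[0,0,-0.129],"dr":[0,0,0]},{"offset":[0,0,-0.137],"dr":[0,0,0]},{"offset":[0,0,-0.14],"dr":[0,0,0]},{"offset":[0,0,-0.14],"dr":[0,0,0]}]'

```text
time_s: 5.95
position: [0.519, -0.2134, 0.2084]
tcp_rot: [[-0.198, 0.98, 0.001], [0.98, 0.198, -0.001], [-0.001, 0.001, -1.0]]
force: [-0.5, -0.5, -3.4]
opening: 0.228
grasp_force: 30.0
```

```bash
python3 - <<'E'
from h import *
from rig import bot,viewer
s=bot.read_state();print(s["position"],s["joint_positions"],s["force"],s["moment"])
# box frame: yaw 3.2; scoop x_s = -tool y
th=50; 
for th in (0,50,60):
    R=tool(3.2,th); xs=-R[:,1]; zs=-R[:,2]
    lip=np.array([.5305,.2752,0])+ .045*np.array([np.cos(.056),np.sin(.056),0])+[0,0,.078 if th else .13]
    grip=lip-.062*xs+.082*zs; tcp=grip-.0187*zs
    if not th: tcp=[.575,.277,.21]
    print(th,np.round(tcp,3)); rel(s,tcp,R)
E
```

```text
[ 0.51898716 -0.21343262  0.20844067] [-3.37642416e+01  2.62659237e+01  9.23152871e+01  1.67049241e-03
  6.13292303e+01 -4.51788798e+01] [-0.49317626 -0.46904787 -3.36562523] [-0.13686362  0.10861394  0.03457442]
0 [0.575 0.277 0.21 ]
off [ 0.4696  0.152  -0.0019] dr [0.07 0.06 8.21]
50 [0.567 0.277 0.166]
off [0.4715 0.1439 0.0419] dr [-49.84  -3.53   7.71]
60 [0.552 0.276 0.163]
off [0.4737 0.1289 0.0447] dr [-59.82  -4.25   7.48]
```

servo_tool --targets '[{"offset":[0.005,0.002,0],"dr":[0,0,0]},{"offset":[0.015,0.005,0],"dr":[0,0,0]},{"offset":[0.03,0.01,0],"dr":[0,0,0.5]},{"offset":[0.05,0.016,0],"dr":[0,0,1]},{"offset":[0.075,0.024,0],"dr":[0,0,1.5]},{"offset":[0.1,0.032,0],"dr":[0,0,2]},{"offset":[0.13,0.042,0],"dr":[0,0,2.5]},{"offset":[0.16,0.052,0],"dr":[0,0,3]},{"offset":[0.19,0.062,0],"dr":[0,0,3.5]},{"offset":[0.22,0.071,0],"dr":[0,0,4]},{"offset":[0.25,0.081,0],"dr":[0,0,4.5]},{"offset":[0.28,0.091,0],"dr":[0,0,5]},{"offset":[0.31,0.1,0],"dr":[0,0,5.5]},{"offset":[0.34,0.11,0],"dr":[0,0,6]},{"offset":[0.37,0.12,0],"dr":[0,0,6.5]},{"offset":[0.4,0.13,0],"dr":[0,0,7]},{"offset":[0.425,0.138,0],"dr":[0,0,7.5]},{"offset":[0.445,0.144,0],"dr":[0,0,8]},{"offset":[0.46,0.149,0],"dr":[0,0,8.2]},{"offset":[0.468,0.152,0],"dr":[0,0,8.2]}]'

```text
time_s: 7.62
position: [0.5736, 0.2785, 0.206]
tcp_rot: [[-0.059, 0.998, -0.003], [0.998, 0.059, 0.0], [0.001, -0.003, -1.0]]
force: [-0.2, -0.8, -2.8]
opening: 0.233
grasp_force: 30.0
```

```bash
python3 - <<'E'
from h import *
from rig import bot,viewer
s=bot.read_state();print(s["position"],s["joint_positions"],s["force"])
t=viewer.capture("top");sc=viewer.capture("scene")
im=np.hstack([cv2.resize(t["color"][80:230,130:330],(400,300)),cv2.resize(sc["color"][70:270,240:480],(360,300))])[:,:,::-1]
cv2.imwrite("pics/over.png",im)
for th in (15,30,40,50,60,65):
    R=tool(3.2,th); xs=-R[:,1]; zs=-R[:,2]
    lip=np.array([.5305,.2752,0])+ .045*np.array([np.cos(.056),np.sin(.056),0])+[0,0,max(.078,.13-.0013*th)]
    tcp=lip-.062*xs+(.082-.0187)*zs
    print(th,np.round(tcp,3)); rel(s,tcp,R)
E
```

```text
[0.57355112 0.27848493 0.20599765] [1.58383420e+01 3.22852856e+01 8.10340975e+01 7.68105215e-02
 6.68354807e+01 1.24505477e+01] [-0.16805951 -0.75320029 -2.84768186]
15 [0.619 0.28  0.188]
off [-0.001   0.0454  0.0182] dr [-15.17  -0.06   0.15]
30 [0.597 0.279 0.177]
off [-0.001   0.024   0.0291] dr [-30.17  -0.08   0.14]
40 [0.582 0.278 0.166]
off [-0.0009  0.0088  0.0396] dr [-40.17  -0.09   0.14]
50 [0.567 0.277 0.166]
off [-0.0009 -0.0067  0.0398] dr [-50.17  -0.1    0.13]
60 [0.552 0.276 0.163]
off [-0.0008 -0.0219  0.0427] dr [-60.17  -0.11   0.12]
65 [0.544 0.276 0.161]
off [-0.0008 -0.0292  0.0451] dr [-65.17  -0.12   0.12]
```

View pics/over.png

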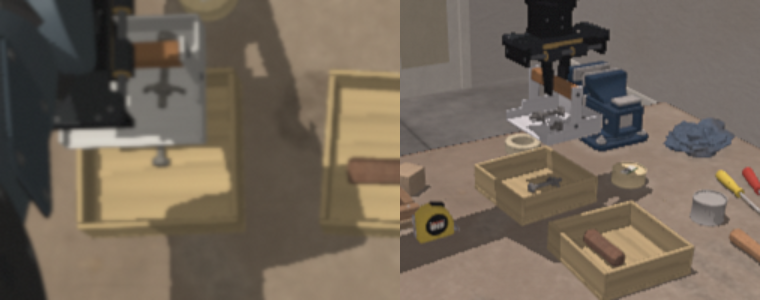

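servo_tool --targets '[{"offset":[-0.001,0.01,0.004],"dr":[-3,0,0]},{"offset":[-0.001,0.02,0.008],"dr":[-6,0,0]},{"offset":[-0.001,0.028,0.011],"dr":[-9,0,0]},{"offset":[-0.001,0.034,0.014],"dr":[-12,0,0]},{"offset":[-0.001,0.036,0.018],"dr":[-15,0,0]},{"offset":[-0.001,0.034,0.02],"dr":[-18,0,0]},{"offset":[-0.001,0.032,0.022],"dr":[-21,0,0]},{"offset":[-0.001,0.03,0.025],"dr":[-24,0,0]},{"offset":[-0.001,0.027,0.027],"dr":[-27,0,0]},{"offset":[-0.001,0.024,0.029],"dr":[-30,0,0]},{"offset":[-0.001,0.021,0.031],"dr":[-32,0,0]},{"offset":[-0.001,0.018,0.034],"dr":[-34,0,0]},{"offset":[-0.001,0.015,0.036],"dr":[-36,0,0]},{"offset":[-0.001,0.012,0.038],"dr":[-38,0,0]},{"offset":[-0.001,0.009,0.039],"dr":[-40,0,0]},{"offset":[-0.001,0.006,0.039],"dr":[-42,0,0]},{"offset":[-0.001,0.003,0.039],"dr":[-44,0,0]},{"offset":[-0.001,0.0,0.039],"dr":[-46,0,0]},{"offset":[-0.001,-0.003,0.039],"dr":[-48,0,0]},{"offset":[-0.001,-0.006,0.039],"dr":[-50,0,0]}]'

```text
time_s: 9.38
position: [0.5896, 0.2952, 0.2232]
tcp_rot: [[-0.04, 0.709, 0.704], [0.999, 0.04, 0.017], [-0.016, 0.704, -0.71]]
force: [0.7, 0.3, -1.9]
opening: 0.226
grasp_force: 30.0
```

servo_tool --targets '[{"offset":[0,0,0],"dr":[0,0,0]},{"offset":[0,0,0],"dr":[0,0,0]},{"offset":[0,0,0],"dr":[0,0,0]},{"offset":[0,0,0],"dr":[0,0,0]},{"offset":[0,0,0],"dr":[0,0,0]},{"offset":[0,0,0],"dr":[0,0,0]}]'

```text
time_s: 9.88
position: [0.5894, 0.2954, 0.222]
tcp_rot: [[-0.04, 0.71, 0.703], [0.999, 0.039, 0.018], [-0.015, 0.703, -0.711]]
force: [-0.1, -0.0, -2.6]
opening: 0.23
grasp_force: 30.0
```

```bash
cat > look.py <<'E'
from h import *
import sys
from rig import bot,viewer
s=bot.read_state();print(s["position"],s["joint_positions"],s["force"]);print(s["tcp_rot"])
t=viewer.capture("top");sc=viewer.capture("scene")
im=np.hstack([cv2.resize(t["color"][80:230,130:330],(400,300)),cv2.resize(sc["color"][110:260,260:440],(360,300))])[:,:,::-1]
cv2.imwrite(f"pics/{sys.argv[1]}.png",im)
E
python3 look.py pour
```

```text
[0.58944063 0.29538039 0.22200033] [ 24.17774102  26.97675786 108.39458448 -81.94547971  15.9174098
  97.01904318] [-0.07872494 -0.00642324 -2.61108891]
[[-0.04021752  0.71046739  0.70257998]
 [ 0.99908182  0.0389851   0.0177673 ]
 [-0.01476707  0.70264945 -0.71138294]]
```

View pics/pour.png

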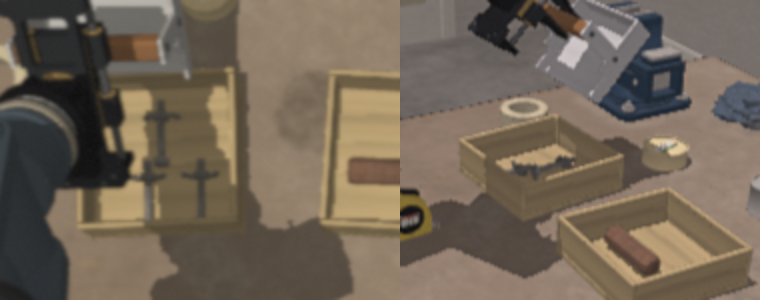

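The top view shows three wing bolts in the bolt box and the scoop empty. Joint 4 has reached its limit of −82°, so I'll back out by levelling and rising.

```bash
python3 - <<'E'
from h import *
from rig import bot
s=bot.read_state()
for th,z in ((40,.225),(30,.23),(15,.24),(0,.24)): rel(s,[.59,.285,z],tool(3,th))
E
```

```text
off [-0.0105  0.002  -0.0019] dr [4.66 1.09 0.06]
off [-0.0106  0.0055 -0.0054] dr [14.66  1.09 -0.04]
off [-0.0108  0.0125 -0.0125] dr [29.66  1.08 -0.18]
off [-0.0108  0.0125 -0.0125] dr [44.65  1.07 -0.33]
```

servo_tool --targets '[{"offset":[-0.002,0.001,-0.001],"dr":[2,0.2,0]},{"offset":[-0.004,0.002,-0.002],"dr":[5,0.4,0]},{"offset":[-0.006,0.003,-0.003],"dr":[8,0.6,0]},{"offset":[-0.008,0.004,-0.004],"dr":[11,0.8,0]},{"offset":[-0.01,0.005,-0.005],"dr":[14,1,0]},{"offset":[-0.011,0.006,-0.006],"dr":[17,1,0]},{"offset":[-0.011,0.007,-0.007],"dr":[20,1,0]},{"offset":[-0.011,0.008,-0.008],"dr":[23,1,0]},{"offset":[-0.011,0.009,-0.009],"dr":[26,1,0]},{"offset":[-0.011,0.01,-0.01],"dr":[29,1,0]},{"offset":[-0.011,0.011,-0.011],"dr":[32,1,0]},{"offset":[-0.011,0.012,-0.012],"dr":[35,1,0]},{"offset":[-0.011,0.012,-0.012],"dr":[38,1,0]},{"offset":[-0.011,0.012,-0.012],"dr":[41,1,-0.2]},{"offset":[-0.011,0.012,-0.012],"dr":[43,1,-0.3]},{"offset":[-0.011,0.012,-0.012],"dr":[44.6,1,-0.3]},{"offset":[-0.011,0.012,-0.012],"dr":[44.6,1,-0.3]},{"offset":[-0.011,0.012,-0.012],"dr":[44.6,1,-0.3]}]'

```text
time_s: 11.48
position: [0.5902, 0.2847, 0.2391]
tcp_rot: [[-0.051, 0.999, 0.001], [0.999, 0.051, -0.001], [-0.001, 0.001, -1.0]]
force: [-0.8, -0.2, -2.4]
opening: 0.225
grasp_force: 30.0
```

```bash
python3 - <<'E'
from h import *
from rig import bot
s=bot.read_state();print(s["position"],s["joint_positions"]);print(s["tcp_rot"])
rel(s,[.5189,-.2134,.22],tool(11.4))
E
```

```text
[0.59019608 0.28467524 0.23911552] [16.03312232 31.66148285 76.43199583 -0.08015047 71.84499874 13.11072397]
[[-5.14172186e-02  9.98676280e-01  1.39941064e-03]
 [ 9.98676706e-01  5.14186151e-02 -9.80895630e-04]
 [-1.05155296e-03  1.34712388e-03 -9.99998540e-01]]
off [-0.4937 -0.0968  0.0195] dr [ 0.07  0.07 -8.45]
```

Level again. Next, back to the scoop's original spot.

servo_tool --targets '[{"offset":[-0.01,-0.002,0],"dr":[0,0,0]},{"offset":[-0.03,-0.006,0.001],"dr":[0,0,-0.5]},{"offset":[-0.06,-0.012,0.002],"dr":[0,0,-1]},{"offset":[-0.09,-0.018,0.003],"dr":[0,0,-1.5]},{"offset":[-0.12,-0.024,0.004],"dr":[0,0,-2]},{"offset":[-0.15,-0.03,0.005],"dr":[0,0,-2.5]},{"offset":[-0.18,-0.036,0.006],"dr":[0,0,-3]},{"offset":[-0.21,-0.042,0.007],"dr":[0,0,-3.5]},{"offset":[-0.24,-0.047,0.008],"dr":[0,0,-4]},{"offset":[-0.27,-0.053,0.009],"dr":[0,0,-4.5]},{"offset":[-0.3,-0.059,0.01],"dr":[0,0,-5]},{"offset":[-0.33,-0.065,0.011],"dr":[0,0,-5.5]},{"offset":[-0.36,-0.071,0.012],"dr":[0,0,-6]},{"offset":[-0.39,-0.077,0.013],"dr":[0,0,-6.5]},{"offset":[-0.42,-0.083,0.014],"dr":[0,0,-7]},{"offset":[-0.445,-0.088,0.016],"dr":[0,0,-7.5]},{"offset":[-0.467,-0.092,0.018],"dr":[0,0,-8]},{"offset":[-0.483,-0.095,0.019],"dr":[0,0,-8.4]},{"offset":[-0.491,-0.097,0.02],"dr":[0,0,-8.4]},{"offset":[-0.494,-0.097,0.02],"dr":[0,0,-8.4]}]'

```text
time_s: 13.15
position: [0.5176, -0.2146, 0.2198]
tcp_rot: [[-0.195, 0.981, 0.001], [0.981, 0.195, -0.001], [-0.001, 0.001, -1.0]]
force: [0.4, 0.4, -1.8]
opening: 0.228
grasp_force: 30.0
```

servo_tool --targets '[{"offset":[0,0,0.005],"dr":[0,0,0]},{"offset":[0,0,0.018],"dr":[0,0,0]},{"offset":[0,0,0.034],"dr":[0,0,0]},{"offset":[0,0,0.05],"dr":[0,0,0]},{"offset":[0,0,0.066],"dr":[0,0,0]},{"offset":[0,0,0.082],"dr":[0,0,0]},{"offset":[0,0,0.098],"dr":[0,0,0]},{"offset":[0,0,0.112],"dr":[0,0,0]},{"offset":[0,0,0.124],"dr":[0,0,0]},{"offset":[0,0,0.133],"dr":[0,0,0]},{"offset":[0,0,0.139],"dr":[0,0,0]},{"offset":[0,0,0.142],"dr":[0,0,0]},{"offset":[0,0,0.142],"dr":[0,0,0]},{"offset":[0,0,0.142],"dr":[0,0,0]}]'

```text
time_s: 14.32
position: [0.5193, -0.2134, 0.0782]
tcp_rot: [[-0.197, 0.98, 0.002], [0.98, 0.197, -0.001], [-0.001, 0.002, -1.0]]
force: [-0.0, -0.2, -2.3]
opening: 0.221
grasp_force: 30.0
```

```bash
python3 - <<'E'
from h import *
from rig import bot,viewer
s=bot.read_state();print(s["position"],s["joint_positions"],s["force"]);print(s["tcp_rot"])
rel(s,[.5189,-.2134,.0672],tool(11.4))
sc=viewer.capture("scene")
im=cv2.resize(sc["color"][190:330,360:540],(720,560),interpolation=cv2.INTER_CUBIC)[:,:,::-1]
cv2.imwrite("pics/down.png",im)
E
```

```text
[ 0.51931102 -0.21339564  0.0781749 ] [-3.37603462e+01  3.72067416e+01  9.81535220e+01  4.84711673e-02
  4.45031900e+01 -4.51760806e+01] [-0.02446889 -0.2357656  -2.31761599]
[[-1.97334293e-01  9.80333533e-01  2.31098954e-03]
 [ 9.80335433e-01  1.97336636e-01 -8.31488738e-04]
 [-1.27117919e-03  2.10146369e-03 -9.99996984e-01]]
off [ 0.0001 -0.0004  0.011 ] dr [ 0.12  0.07 -0.02]
```

View pics/down.png

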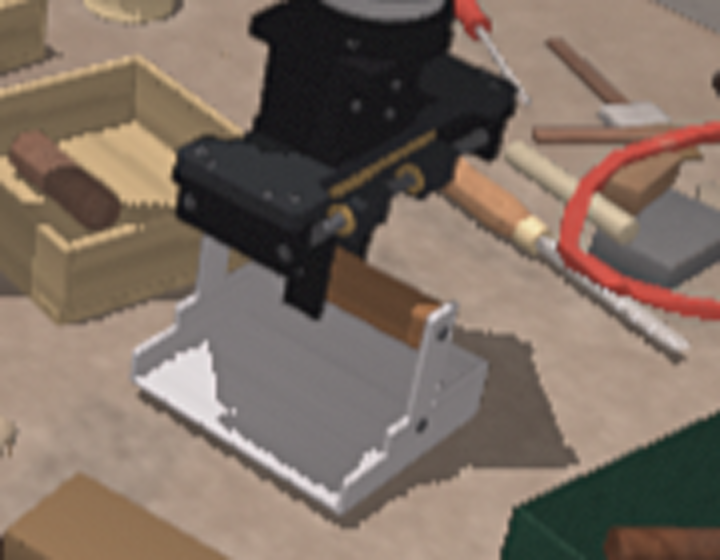

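The scoop is empty, level and about 1 cm above the bench. I'll lower it gently until it touches.

servo_tool --targets '[{"offset":[0,0,0.002],"dr":[0,0,0]},{"offset":[0,0,0.004],"dr":[0,0,0]},{"offset":[0,0,0.006],"dr":[0,0,0]},{"offset":[0,0,0.008],"dr":[0,0,0]},{"offset":[0,0,0.0095],"dr":[0,0,0]},{"offset":[0,0,0.0105],"dr":[0,0,0]},{"offset":[0,0,0.0105],"dr":[0,0,0]},{"offset":[0,0,0.0105],"dr":[0,0,0]}]'

```text
time_s: 15.03
position: [0.5189, -0.2135, 0.0675]
tcp_rot: [[-0.197, 0.98, 0.001], [0.98, 0.197, -0.0], [-0.001, 0.001, -1.0]]
force: [-0.4, 0.2, 0.6]
opening: 0.227
grasp_force: 30.0
```

servo_tool --targets '[{"offset":[0,0,0],"dr":[0,0,0]},{"offset":[0,0,0],"dr":[0,0,0]},{"offset":[0,0,0],"dr":[0,0,0]},{"offset":[0,0,0],"dr":[0,0,0]},{"offset":[0,0,0],"dr":[0,0,0]},{"offset":[0,0,0],"dr":[0,0,0]},{"offset":[0,0,0],"dr":[0,0,0]},{"offset":[0,0,0],"dr":[0,0,0]},{"offset":[0,0,0],"dr":[0,0,0]},{"offset":[0,0,0],"dr":[0,0,0]},{"offset":[0,0,0],"dr":[0,0,0]}]' --gripper -1

```text
time_s: 15.95
position: [0.519, -0.2135, 0.0673]
tcp_rot: [[-0.197, 0.98, 0.002], [0.98, 0.197, -0.0], [-0.001, 0.002, -1.0]]
force: [-0.3, -0.8, 0.5]
opening: 0.96
grasp_force: 0.0
```

servo_tool --targets '[{"offset":[0,0,-0.01],"dr":[0,0,0]},{"offset":[0,0,-0.03],"dr":[0,0,0]},{"offset":[0,0,-0.055],"dr":[0,0,0]},{"offset":[0,0,-0.08],"dr":[0,0,0]},{"offset":[0,0,-0.105],"dr":[0,0,0]},{"offset":[0,0,-0.13],"dr":[0,0,0]},{"offset":[0,0,-0.15],"dr":[0,0,0]},{"offset":[0,0,-0.16],"dr":[0,0,0]},{"offset":[0,0,-0.16],"dr":[0,0,0]},{"offset":[0,0,-0.16],"dr":[0,0,0]}]'

```text
time_s: 16.78
position: [0.5185, -0.2133, 0.2275]
tcp_rot: [[-0.197, 0.98, 0.002], [0.98, 0.197, -0.001], [-0.001, 0.002, -1.0]]
force: [-0.2, -0.7, -0.2]
opening: 1.003
grasp_force: 0.0
```

```bash
python3 - <<'E'
from h import *
from rig import viewer
sc=viewer.capture("scene");t=viewer.capture("top")
im=np.hstack([cv2.resize(sc["color"][150:330,280:520],(400,300)),cv2.resize(t["color"][90:240,150:350],(400,300))])[:,:,::-1]
cv2.imwrite("pics/end.png",im)
E
```

```text
(no output)
```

View pics/end.png

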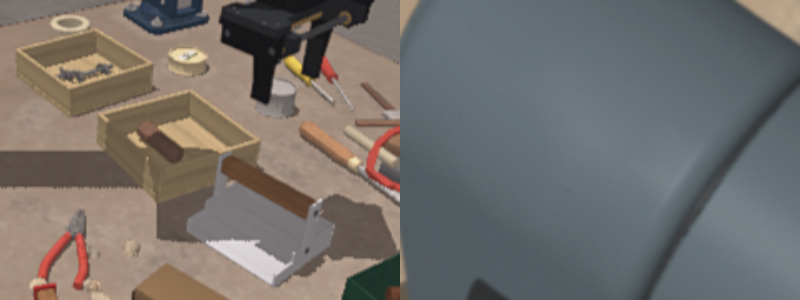

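The scoop stands empty and level on the bench, the bolts are in the bolt box, and the gripper is clear of everything.

```bash
python3 -c "
from rig import ticket
print(ticket.hand_in())"
```

```text
the job is handed in; nothing more can be done
None
```

Both wing bolts are in the box that already held one, the empty scoop is standing level at its original spot on the bench, and the job was handed in at about 17 s (no verdict was returned).

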